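# Draw a stored air cylinder's rod half out for inspection

### The arm

A 6-joint arm with a two-finger parallel gripper is mounted at the origin on a cart in front of the work surface, level with it; the furniture and walls round the work are solid. World frame = base frame: x ahead of the robot, y to its left, z up, the work surface at z = 0. Lengths are in m, angles in rad, forces in N, time in s.
With the tool pointing down it reaches from about 0.2 to 0.875 m from the base axis. Payload 3.4 kg.
Tool frame: the origin (TCP) lies at the very end of the fingers, on their centre line; the grasp point (between the pads) lies 19 mm behind it (arm.grasp_offset is the distance from the TCP to the grasp point, in m); y points along the fingers, x is the direction in which the jaws open and shut, and the axes are right-handed (so a half turn about y gives the same grasp; the last joint's range is limited). The gripper opens to 94 mm and grips with 3 to 60 N. Pads are 16 mm wide; open, the fingers measure 119 mm over their backs; the gripper's body (75 mm by 177 mm) begins 78 mm behind the grasp point.
Start: joints at [1.122, 0.276, 1.505, -0, 1.361, -0.121], TCP at [0.185, 0.544, 0.172] pointing down, gripper open.
Joint ranges: [-2.89, 2.89], [-0.75, 2.08], [0.22, 2.7], [-1.18, 4.32], [0.11, 2.71], [-2.7, 2.7]. Speed limits (rad/s): [2.57, 2.57, 3.14, 3.14, 3.14, 3.14].

### API

Orientations are given as [roll, pitch, yaw] about the fixed x, y, z axes, in that order (R = Rz(yaw) Ry(pitch) Rx(roll)).
In Python, from plant import arm gives the robot as it stands.
- The arm moves only by the tool jog_arm, never from a script. Its argument "series" is a list of rows, each a list of 7 numbers: the shift along the tool's x, y, z in mm, then the turn, a rotation vector about the tool's x, y, z in degrees, then the gripper command: -1 is shut, 1 is fully open, values between are in proportion. In form: [[tx, ty, tz, ax, ay, az, jaw], ...]. A call has exactly 5 rows; each row shifts and turns the commanded pose from where the row before left it, along the tool's axes as they then stand; what a row does not reach is not made up. A row lasts 1/12 s, in which the tool goes at most 41.7 mm and 7.16 degrees, less where a joint would pass 70% of its speed; a pose out of reach is approached as far as the arm can. A call with a gripper value outside its range is refused whole. The fingers move at their own pace and stop on an object; "grip_force" is the grip in N (left out, the last holds). Time passes only in rows, so rows that do not move let the fingers close, or fill a call up. It gives the time, the measured TCP pose, the force and the opening at its end, in the units of the state.
- arm.read_state(): the state, without advancing time (a new reading comes with each control period).
- arm.snapshot(name): name is "side" or "top" or "wrist"; returns the picture (400x640x3 uint8, blue, green, red); there is no depth.
- arm.get_calibration(name): a dict with "fov_y" (degrees; the focal length in pixels is half the picture's height over the tangent of half this angle, whatever the lens; pixels are square), "cx", "cy" (the principal point, pixels), "camera_from_world" (4x4, takes a point from world to camera coordinates). Camera axes: x right, y up, looking along -z (the intrinsics and any distortion apply to the point x, -y, -z); pixel columns grow to the right and rows downward; lengths in m; the calibration is good to about 2 mm. The wrist camera is an equidistant fisheye: a pixel r from the principal point sees the ray r / f radians off the axis. A picture is of the moment at which its call begins: read the wrist's pose just before it. get_calibration takes no time and is no camera call; for the wrist camera it gives the pose at the moment of the call.
- arm.close_job(): hands the job in, once; it reports no verdict.
The state is a dict: "t": time; "joints": joint angles; "joint_velocities": joint speeds; "tau": joint torques, N m; "tcp_pos": TCP position; "tcp_rot": TCP orientation; "contact_force": force on the tool from outside, world axes, zero at the start; "ft_torque": the same for the moment, N m; "opening": finger opening in m.
Only numpy, scipy, OpenCV 4.12 (cv2) and the standard library are available. Lean on these libraries where they do the work, as an engineer would, in place of code of your own. Each camera call takes 0.05 s, during which the arm holds its last target.

### The job

This spare air cylinder has been in storage and its rod is to be looked over. Pull the red blanking plug out of the port elbow so that the cylinder can breathe, and put the plug in the white dish; only then grip the flat eye on the rod and draw the rod 50 mm out of the cylinder (half its stroke), slowly and straight along the leaning bore so that it does not bind in the neck. Finish while holding the rod still at that height - let go and it slides back in; leave the tape, the string and the glasses where they are.

Things in the scene. Friction and masses are not known exactly. Their poses are not given: they have to be found in the camera images.
- cylinder: Fixed air cylinder, 50 mm square, 172 mm long, clamped in a heavy holder (base 180 x 120 mm). Origin: centre of its underside. z: axis of bore and rod, up out of the neck, leaning 15 deg from vertical to the port elbow's side (-x). Upper cap ends at z = 164 mm, the 30 mm round neck at 172.
- neck (a point): Centre of the neck's mouth, where the rod comes out; same axes as cylinder. The port elbow's mouth is level with it, 48 mm towards -x, axis parallel to the bore; the elbow is 19 mm across.
- rod_eye (a point): Centre of the flat eye on the rod's upper end. Eye: 30 mm wide (x), 14 thick (y: grip across these flat faces), 30 high (z, along the rod). Pushed home it is 31 mm above neck along the bore; 22 mm below it begins a 23 mm lock nut, then the bare 16 mm rod. Loose steel rod, 0.3 to 0.6 kg, 100 mm stroke, about 1 mm play, slides and turns freely.
- plug_head (a point): Centre of the red plug's ribbed round head, 16 mm across, 18 high, this point 10 mm above its underside; 15 g. z: the plug's axis. Its 8 mm stem sits loosely 14 mm deep in the elbow's socket; pull it out along z. In place the point is 48 mm towards -x from the neck and 10 mm above it.
- dish_floor (a point): Centre of the inner floor, 7 mm above the bench, of the loose white fluted dish, 148 mm across, 48 mm high, clear inside about 108 mm across. The dish may stand on either side of the cylinder.
- tape_roll: Tan roll of packing tape lying flat, 102 mm across, 25 mm high, loose; origin under its centre. Leave alone.
- string: Ball of string, 64 mm, loose; origin under its centre. Leave alone.
- wine_glass: Stemmed glass, 90 mm across, 147 mm high, loose; origin under its foot. Leave alone.
- wine_glass_2: Stemmed glass, 86 mm across, 153 mm high, loose; origin under its foot. Leave alone.
There are look-alikes about, which are no part of the job. What is meant by the part that bears rod_eye is not blue or orange, and is the larger of those in its own colour.

How it is judged:
On the way:
1. the plug lies in the dish, let go, with the rod still home (horizontal distance between plug_head and dish_floor below 0.062 m and height (world z) of plug_head below 0.045 m and contact force between plug and the fingers below 0.1 N and z of rod_eye in the frame of cylinder below 0.209 m), for 0.2 s.
At the end, for the whole second after the job is handed in: The rod is held in the gripper and still (under 10 mm/s), drawn 50 mm out (42 to 58 mm), in line with the bore within 0.05 rad and pressing on the neck and bore with less than 12 N in all; the plug lies at rest in the dish (z of rod_eye in the frame of cylinder between 0.245 and 0.261 m and angle between the z axis of rod_eye and the z axis of cylinder, either way round below 0.05 rad and contact force between rod and the fingers above 3 N and contact force between rod and cylinder below 12 N and linear speed of rod below 0.01 m/s and horizontal distance between plug_head and dish_floor below 0.062 m and height (world z) of plug_head below 0.045 m and linear speed of plug below 0.02 m/s); the arm keeps its last pose, push and grip.
It fails at once if the rod is drawn more than 10 mm while the plug is not yet in the dish (z of rod_eye in the frame of cylinder above 0.213 m and (horizontal distance between plug_head and dish_floor above 0.075 m or height (world z) of plug_head above 0.07 m)).
It fails at once if the rod is overdrawn, more than 70 mm out (z of rod_eye in the frame of cylinder above 0.273 m).
It fails at once if the rod binds: it is forced against the neck and bore with more than 30 N (contact force between rod and cylinder above 30 N).
It fails at once if the rod is jerked, faster than 0.15 m/s (linear speed of rod above 0.15 m/s).
It fails at once if the tape, the string or a glass is disturbed (distance of any of tape_roll, string, wine_glass, wine_glass_2 from where it was at the start of the episode above 0.03 m).
It also fails if it takes over 58 s, if anything falls off the work surface, if the arm or the gripper's body presses on something with over 40 N, if the wrist force passes 120 N, or if a joint passes its speed limit or range.

## Working session

There is one attempt and no reset: what is moved stays moved. The work goes in short steps, Python scripts to look and compute and a tool call to move; the robot and the scene stay as the last step left them, time stands still between calls to the robot, and variables do not carry over. Pictures are saved under pics/ and viewed, and the job is handed in when it is done.

Besides the shell and the picture viewer there is one more tool, called after "Request:" by a JSON object that holds its "api" and its "payload". jog_arm: Moves the arm, as the interface text tells. Its arguments: {"type":"object","properties":{"series":{"type":"array"},"grip_force":{"type":"number"}},"required":["series"]}

```bash
ls; mkdir -p pics; python3 - <<'E'
from plant import arm
import cv2,numpy as np
print(arm.read_state())
for n in ["side","top","wrist"]:
    c=arm.get_calibration(n); print(n,c)
    im=np.array(arm.snapshot(n)); cv2.imwrite(f"pics/{n}0.png",im)
E
```

```text
pics
{'t': 0.0, 'joints': array([ 1.12198530e+00,  2.76561213e-01,  1.50609167e+00, -1.40187552e-05,
        1.36064981e+00, -1.20997607e-01]), 'joint_velocities': array([-0.00255603,  0.00123163,  0.00158003, -0.00209609, -0.00087626,
        0.00148401]), 'tau': array([ 1.39839858e-04, -4.04561841e+01, -2.37232393e+01,  7.01771281e-02,
        3.45021731e-02, -1.41454384e-04]), 'tcp_pos': array([0.18488425, 0.54383752, 0.17074055]), 'tcp_rot': array([-1.57060353,  0.00169919,  1.24298601]), 'contact_force': array([-0.30854038,  0.19288627,  0.07272862]), 'ft_torque': array([ 0.02181282, -0.02996963, -0.02123334]), 'opening': 0.09414353220936397}
side {'fov_y': 45.159310901819154, 'cx': 317.33958637488917, 'cy': 198.61419170523033, 'camera_from_world': array([[-0.99876414,  0.04704064,  0.01604283,  0.60285289],
       [-0.01173005, -0.53677054,  0.84364673, -0.13017999],
       [ 0.048297  ,  0.84241591,  0.53665895, -1.36998914],
       [ 0.        ,  0.        ,  0.        ,  1.        ]])}
top {'fov_y': 49.42828110150155, 'cx': 314.2997785222887, 'cy': 197.23537863423877, 'camera_from_world': array([[ 0.02187138, -0.99969714,  0.01128177, -0.01785088],
       [ 0.99530905,  0.02283632,  0.09401274, -0.60489381],
       [-0.0942419 ,  0.00917266,  0.99550707, -1.48731809],
       [ 0.        ,  0.        ,  0.        ,  1.        ]])}
wrist {'fov_y': 65.70646984690485, 'cx': 314.070223114051, 'cy': 195.33009546219935, 'camera_from_world': array([[ 0.32260606,  0.9465299 , -0.00254423, -0.57297085],
       [-0.92137726,  0.31341543, -0.22985805,  0.02297336],
       [-0.21677011,  0.0764978 ,  0.97322084, -0.38979584],
       [ 0.        ,  0.        ,  0.        ,  1.        ]])}
```

View pics/side0.png

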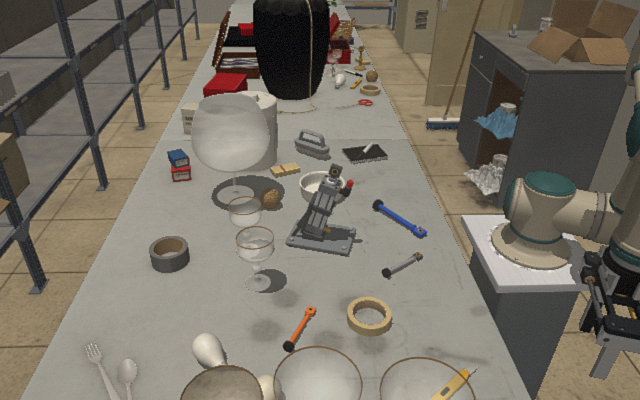

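View pics/top0.png

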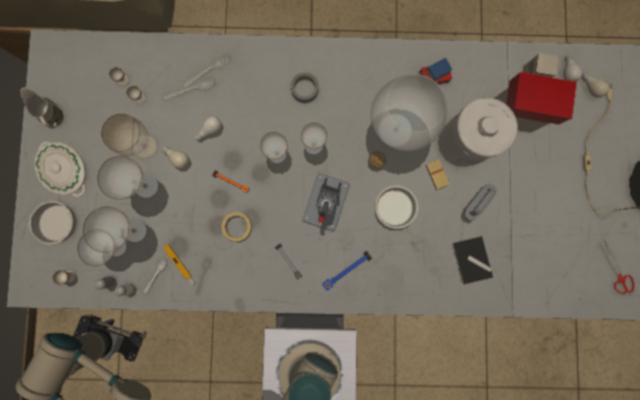

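View pics/wrist0.png

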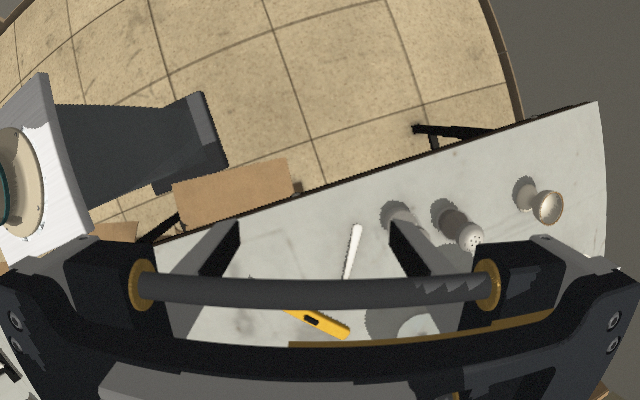

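```bash
python3 - <<'E'
import cv2,numpy as np
a=cv2.imread("pics/side0.png")[150:270,270:430]; b=cv2.imread("pics/top0.png")[160:250,280:430]
cv2.imwrite("pics/s0c.png",cv2.resize(a,None,fx=5,fy=5,interpolation=cv2.INTER_CUBIC))
cv2.imwrite("pics/t0c.png",cv2.resize(b,None,fx=5,fy=5,interpolation=cv2.INTER_CUBIC))
E
```

```text
(no output)
```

View pics/s0c.png

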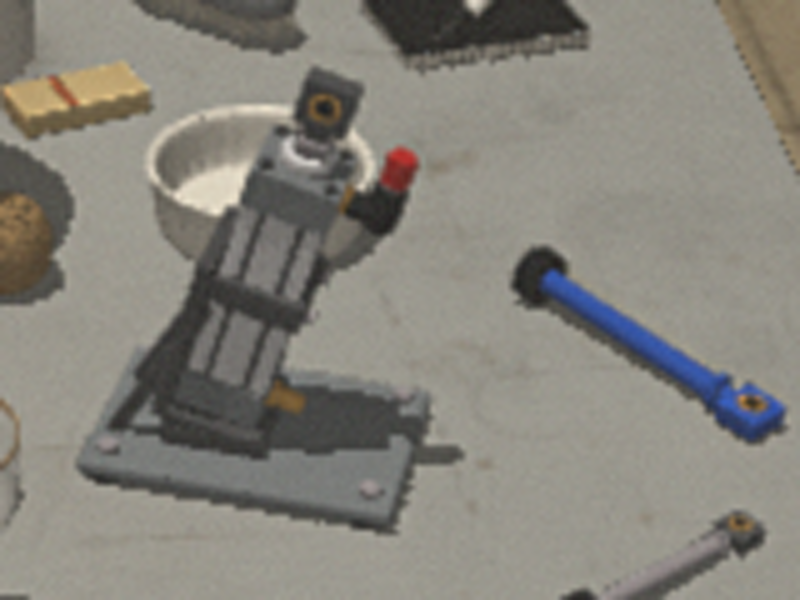

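View pics/t0c.png

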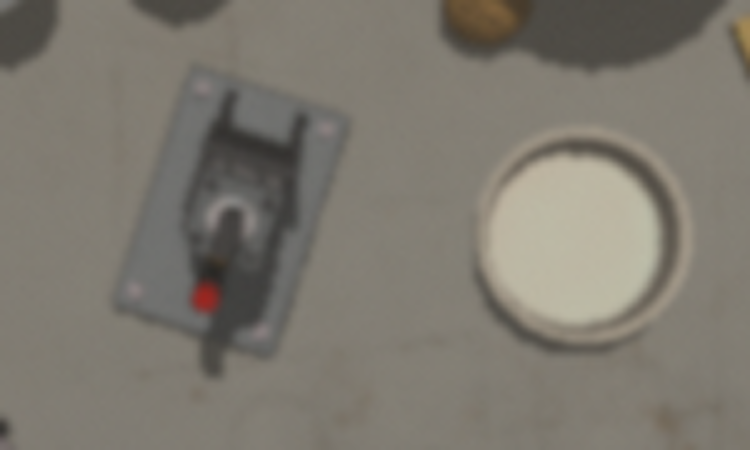

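```bash
cat > h.py <<'E'
import numpy as np,cv2
from scipy.spatial.transform import Rotation as R
def ray(cal,px,wrist=False):
    f=200/np.tan(np.radians(cal['fov_y']/2)); u=(px[0]-cal['cx'])/f; v=(px[1]-cal['cy'])/f
    if wrist:
        r=np.hypot(u,v); s=np.sin(r)/max(r,1e-9); d=np.array([u*s,-v*s,-np.cos(r)])
    else: d=np.array([u,-v,-1.])
    M=cal['camera_from_world']; Rm=M[:3,:3]; c=-Rm.T@M[:3,3]
    d=Rm.T@d; return c,d/np.linalg.norm(d)
def plane(cal,px,z,w=False):
    c,d=ray(cal,px,w); return c+d*(z-c[2])/d[2]
def tri(rays):
    A=sum(np.eye(3)-np.outer(d,d) for c,d in rays); b=sum((np.eye(3)-np.outer(d,d))@c for c,d in rays)
    p=np.linalg.solve(A,b); return p,[np.linalg.norm((np.eye(3)-np.outer(d,d))@(p-c)) for c,d in rays]
def proj(cal,p,wrist=False):
    f=200/np.tan(np.radians(cal['fov_y']/2)); q=cal['camera_from_world']@np.append(p,1)
    x,y,z=q[0],-q[1],-q[2]
    if wrist:
        r=np.hypot(x,y); t=np.arctan2(r,z); return np.array([cal['cx']+f*t*x/r,cal['cy']+f*t*y/r])
    return np.array([cal['cx']+f*x/z,cal['cy']+f*y/z])
def redc(im,box):
    x0,y0,x1,y1=box; h=cv2.cvtColor(im,cv2.COLOR_BGR2HSV)[y0:y1,x0:x1]
    m=(((h[...,0]<10)|(h[...,0]>170))&(h[...,1]>130)&(h[...,2]>50)).astype(np.uint8)
    n,l,s,c=cv2.connectedComponentsWithStats(m)
    i=1+np.argmax(s[1:,4]); return c[i]+[x0,y0],s[i]
E
python3 - <<'E'
from h import *
from plant import arm
cs,ct=arm.get_calibration('side'),arm.get_calibration('top')
S=cv2.imread("pics/side0.png");T=cv2.imread("pics/top0.png")
ps,ss=redc(S,(330,170,370,200)); pt,st=redc(T,(305,205,335,235)); print(ps,ss,pt,st)
P,e=tri([ray(cs,ps),ray(ct,pt)]); print('plug',P,e)
c=np.array([(193,65),(350,118),(272,357),(113,305)])/5+[280,160]
for z in (0.01,0.02):
  w=np.array([plane(ct,q,z) for q in c]); 
  print(w.round(4).tolist(), w.mean(0), np.linalg.norm(w[1]-w[0]),np.linalg.norm(w[2]-w[1]))
  for a,b in ((3,0),(2,1)): d=w[a]-w[b]; d=-d; print('yaw',np.degrees(np.arctan2(-d[1],-d[0])))
# eye bushing side
print('eye', tri([ray(cs,(270+324/5,150+106/5)),ray(ct,(280+226/5,160+238/5))]))
# dish top rim outer
print('dish rim', plane(ct,(280+584/5,160+236/5),0.048))
print('dish floor', plane(ct,(280+575/5,160+238/5),0.007), )
E
```

```text
[349.35135135 183.32432432] [17 10  6  8 37] [320.91304348 218.95652174] [14 11  5  6 23]
plug [ 0.52200081 -0.02461603  0.19351715] [np.float64(0.0005340718323777476), np.float64(0.0005340718323777206)]
[[0.6937, -0.0178, 0.01], [0.6584, -0.1299, 0.01], [0.4882, -0.0776, 0.01], [0.5221, 0.0348, 0.01]] [ 0.59058674 -0.04764556  0.01      ] 0.11753603576643236 0.17803520185072644
yaw 162.94336454771687
yaw 162.89490474849202
[[0.6922, -0.0177, 0.02], [0.6571, -0.129, 0.02], [0.488, -0.077, 0.02], [0.5217, 0.0346, 0.02]] [ 0.58974687 -0.04727077  0.02      ] 0.1167666722305354 0.176869824853648
yaw 162.94336454771687
yaw 162.89490474849205
eye (array([ 0.55789517, -0.03652273,  0.22325518]), [np.float64(0.0020003713837095085), np.float64(0.0020003713837093034)])
dish rim [ 0.57536378 -0.28890975  0.048     ]
dish floor [ 0.57691277 -0.29075069  0.007     ]
```

```bash
cat > g.py <<'E'
from h import *
yaw=np.radians(-17.1); t=np.radians(15)
ex=np.array([np.cos(yaw),np.sin(yaw),0]); yc=np.array([-np.sin(yaw),np.cos(yaw),0])
zb=np.array([0,0,1])*np.cos(t)-ex*np.sin(t); xc=np.cross(yc,zb)
Rt=np.column_stack([yc,-zb,np.cross(yc,-zb)])
def delta(st,tgt,Rtgt=Rt):
    Rc=R.from_euler('xyz',st['tcp_rot']).as_matrix()
    return (Rc.T@(tgt-st['tcp_pos'])*1000).round(1), np.degrees(R.from_matrix(Rc.T@Rtgt).as_rotvec()).round(2)
E
python3 - <<'E'
from g import *
from plant import arm
s=arm.read_state()
P=np.array([.522,-.0246,.1935])
print(Rt.round(3), s['t'])
print(delta(s,P+.072*zb))
E
```

```text
[[ 0.294  0.247 -0.923]
 [ 0.956 -0.076  0.284]
 [ 0.    -0.966 -0.259]] 0.15
(array([-430.4,  -91.6, -483.6]), array([-15.01,  -1.66,  -0.3 ]))
```

Request:
{"api": "jog_arm", "payload": {"series": [[0,-40,0,0,0,0,1],[0,-40,0,0,0,0,1],[-22,-20,-25,0,0,0,1],[-22,-20,-25,0,0,0,1],[-22,-20,-25,0,0,0,1]], "grip_force": 20}}

```text
t: 0.57
tcp_pos: [0.235, 0.4569, 0.3124]
tcp_rot: [-1.571, 0.0, 1.245]
contact_force: [0.6, 0.1, -0.1]
opening: 0.0941
```

Request:
{"api": "jog_arm", "payload": {"series": [[-27,0,-30,0,0,0,1],[-27,0,-30,0,0,0,1],[-27,0,-30,0,0,0,1],[-27,0,-30,0,0,0,1],[-27,0,-30,0,0,0,1]]}}

```text
t: 0.98
tcp_pos: [0.3337, 0.2799, 0.3115]
tcp_rot: [-1.571, -0.0, 1.244]
contact_force: [1.3, 1.0, -0.2]
opening: 0.0943
```

Request:
{"api": "jog_arm", "payload": {"series": [[-27,0,-30,-5,0,0,1],[-27,0,-30,-5,0,0,1],[-27,0,-30,-5,0,0,1],[0,0,0,0,-1.7,0,1],[0,0,0,0,0,0,1]]}}

```text
t: 1.4
tcp_pos: [0.3913, 0.1749, 0.3196]
tcp_rot: [-1.833, 0.007, 1.27]
contact_force: [-0.2, 0.7, -0.5]
opening: 0.0939
```

```bash
python3 - <<'E'
from g import *
from plant import arm
s=arm.read_state(); print(s)
P=np.array([.522,-.0246,.1935])
print(delta(s,P+.072*zb))
E
```

```text
{'t': 1.4, 'joints': array([ 0.43597768, -0.11961437,  1.62488711, -0.18170699,  1.44668943,
       -0.82980807]), 'joint_velocities': array([ 0.02327968,  0.03225893, -0.02359401,  0.0228889 ,  0.00350526,
        0.04009817]), 'tau': array([ -0.48819344, -19.69693601, -25.89266896,  -1.08435083,
        -0.86163338,  -0.22389636]), 'tcp_pos': array([0.3912554 , 0.17491452, 0.31958807]), 'tcp_rot': array([-1.83309238,  0.0071758 ,  1.27019971]), 'contact_force': array([-0.21252462,  0.73309903, -0.50823228]), 'ft_torque': array([ 0.00486823,  0.12972673, -0.00222748]), 'opening': 0.09391280374392354}
(array([-151.5,   98.5, -144.7]), array([ 0.03, -0.01, -0.43]))
```

Request:
{"api": "jog_arm", "payload": {"series": [[-28,0,-27,0,0,0,1],[-28,0,-27,0,0,0,1],[-28,0,-27,0,0,0,1],[-28,0,-27,0,0,0,1],[-28,0,-27,0,0,0,1]]}}

```text
t: 1.82
tcp_pos: [0.4762, 0.0035, 0.3556]
tcp_rot: [-1.832, 0.006, 1.272]
contact_force: [0.4, 0.5, -0.3]
opening: 0.0937
```

Request:
{"api": "jog_arm", "payload": {"series": [[-11,10,-10,0,0,-0.4,1],[0,20,0,0,0,0,1],[0,10,0,0,0,0,1],[0,0,0,0,0,0,1],[0,0,0,0,0,0,1]]}}

```text
t: 2.23
tcp_pos: [0.491, -0.0114, 0.3186]
tcp_rot: [-1.83, 0.001, 1.274]
contact_force: [-0.3, -0.4, 0.2]
opening: 0.0943
```

```bash
cat > look.py <<'E'
from g import *
from plant import arm
import sys
def look(tag,names):
    for n in names:
        cal=arm.get_calibration(n); im=np.array(arm.snapshot(n)); cv2.imwrite(f"pics/{n}{tag}.png",im); np.save(f"pics/{n}{tag}.npy",cal,allow_pickle=True)
def cal(n,tag): return np.load(f"pics/{n}{tag}.npy",allow_pickle=True).item()
E
python3 - <<'E'
from look import *
s=arm.read_state(); print(s['tcp_pos'],s['tcp_rot'])
P=np.array([.522,-.0246,.1935])
print(delta(s,P+.072*zb))
look('1',['wrist','side','top'])
c=cal('wrist','1'); print(proj(c,P,True),proj(c,P+.048*xc+.021*zb,True))
E
```

```text
[ 0.49096778 -0.01135982  0.31861375] [-1.83017645e+00  6.56406620e-04  1.27433483e+00]
(array([-3.5, 57.5, -0.2]), array([-0.14,  0.12, -0.01]))
[312.0258879 183.6665428] [311.87823314 230.26589716]
```

View pics/wrist1.png

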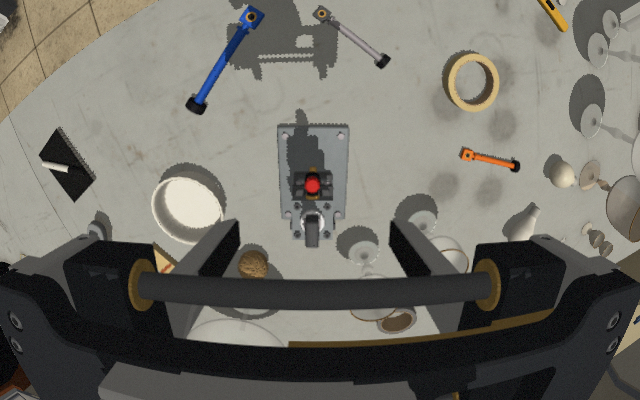

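View pics/side1.png

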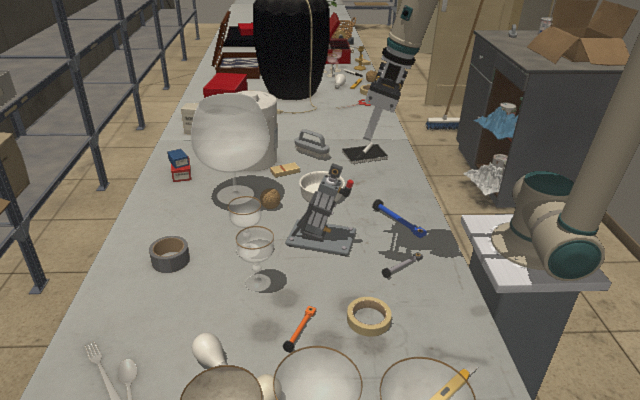

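```bash
python3 - <<'E'
from look import *
W=cv2.imread("pics/wrist1.png"); cw=cal('wrist','1'); cs=cal('side','1'); ct=cal('top','1')
pw,sw=redc(W,(290,165,335,205)); print(pw,sw)
S=cv2.imread("pics/side0.png");T=cv2.imread("pics/top0.png"); S1=cv2.imread("pics/side1.png")
ps=redc(S1,(330,170,370,200))[0]; pt=redc(T,(305,205,335,235))[0]; print(ps)
for rs in ([(cs,ps,0),(cw,pw,1)],[(cs,ps,0),(cw,pw,1),(ct,pt,0)]):
    print(tri([ray(a,b,c) for a,b,c in rs]))
cv2.imwrite("pics/w1c.png",cv2.resize(W[110:260,250:375],None,fx=5,fy=4.999,interpolation=cv2.INTER_CUBIC)[:600])
E
```

```text
[311.96330275 184.44954128] [ 14  11  16  18 218]
[349.35135135 183.32432432]
(array([ 0.52204793, -0.02460426,  0.19388987]), [np.float64(0.0006719238822181346), np.float64(0.0006719238822183852)])
(array([ 0.52222185, -0.02466051,  0.19381242]), [np.float64(0.0008124396483096469), np.float64(0.0005428274934202674), np.float64(0.0002950484295021918)])
```

View pics/w1c.png

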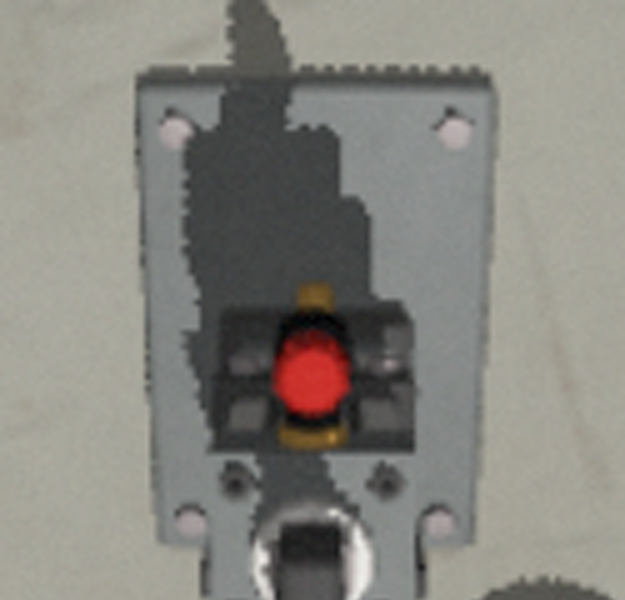

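Request:
{"api": "jog_arm", "payload": {"series": [[-3.5,30,0,0,0,0,1],[0,30,0,0,0,0,1],[0,30,0,0,0,0,1],[0,25,0,0,0,0,1],[0,12,0,0,0,0,1]]}}

```text
t: 2.8
tcp_pos: [0.5206, -0.0245, 0.1943]
tcp_rot: [-1.829, 0.001, 1.275]
contact_force: [0.3, -0.8, -0.2]
opening: 0.0942
```

Request:
{"api": "jog_arm", "payload": {"series": [[0,0,0,0,0,0,0.2],[0,0,0,0,0,0,-0.1],[0,0,0,0,0,0,-0.3],[0,0,0,0,0,0,-0.35],[0,0,0,0,0,0,-0.4]]}}

```text
t: 3.22
tcp_pos: [0.5225, -0.0252, 0.1984]
tcp_rot: [-1.835, 0.0, 1.274]
contact_force: [0.5, 0.5, -1.0]
opening: 0.0643
```

```bash
python3 - <<'E'
from look import *
s=arm.read_state(); print(s['tcp_pos'],s['tcp_rot'],s['contact_force'])
P=np.array([.522,-.0246,.1937])
print(delta(s,P-.008*zb))
look('2',['wrist','side'])
W=cv2.imread("pics/wrist2.png");S=cv2.imread("pics/side2.png")
cv2.imwrite("pics/s2c.png",cv2.resize(S[130:230,300:400],None,fx=6,fy=6,interpolation=cv2.INTER_CUBIC))
E
```

```text
[ 0.52247282 -0.02520458  0.19843661] [-1.83540284e+00  3.83047606e-04  1.27383308e+00] [ 0.54632981  0.53930459 -0.97569929]
(array([ 0.4, 12.4,  1.9]), array([0.16, 0.09, 0.  ]))
```

View pics/wrist2.png

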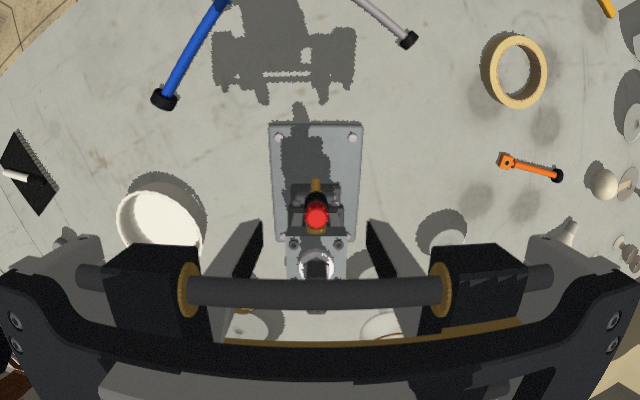

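View pics/s2c.png

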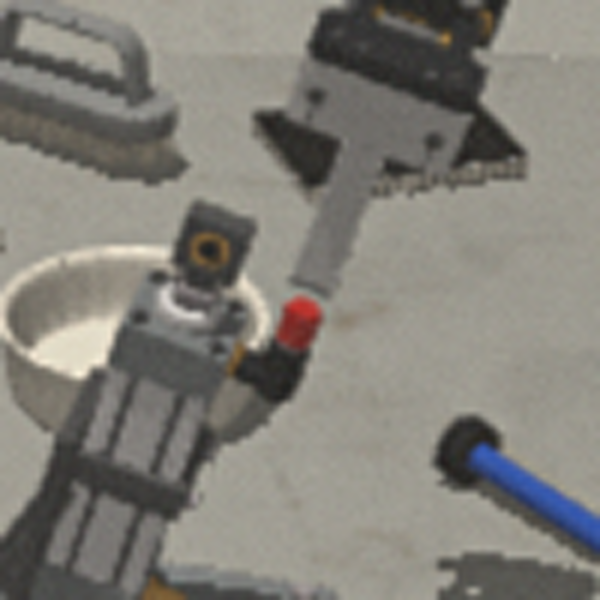

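Request:
{"api": "jog_arm", "payload": {"series": [[0,6,0.5,0,0,0,0],[0,6,0.5,0,0,0,-0.3],[0,0,0,0,0,0,-0.5],[0,0,0,0,0,0,-0.6],[0,0,0,0,0,0,-0.65]]}}

```text
t: 3.73
tcp_pos: [0.5236, -0.026, 0.1846]
tcp_rot: [-1.832, 0.001, 1.273]
contact_force: [0.1, 0.1, 0.2]
opening: 0.0236
```

Request:
{"api": "jog_arm", "payload": {"series": [[0,0,0,0,0,0,-0.8],[0,0,0,0,0,0,-1],[0,0,0,0,0,0,-1],[0,0,0,0,0,0,-1],[0,0,0,0,0,0,-1]], "grip_force": 10}}

```text
t: 4.15
tcp_pos: [0.5238, -0.0259, 0.185]
tcp_rot: [-1.833, 0.001, 1.273]
contact_force: [0.3, -0.7, -0.3]
opening: 0.0004
```

```bash
python3 - <<'E'
from look import *
s=arm.read_state(); print(s['tcp_pos'],s['tcp_rot'],s['contact_force'],s['opening'])
P=np.array([.522,-.0246,.1937])
print(delta(s,P-.008*zb))
look('3',['wrist','side'])
W=cv2.imread("pics/wrist3.png");S=cv2.imread("pics/side3.png")
a=cv2.resize(S[140:220,310:390],(400,400),interpolation=cv2.INTER_CUBIC)
b=cv2.resize(W[160:260,270:370],(400,400),interpolation=cv2.INTER_CUBIC)
cv2.imwrite("pics/c3.png",np.hstack([a,b]))
E
```

```text
[ 0.52378418 -0.02593658  0.18500989] [-1.83269837e+00  7.98555351e-04  1.27349006e+00] [ 0.27744175 -0.69157641 -0.33786392] 0.0003591117282380961
(array([ 0.8, -0.9, -0.2]), array([ 0.01,  0.08, -0.03]))
```

View pics/c3.png

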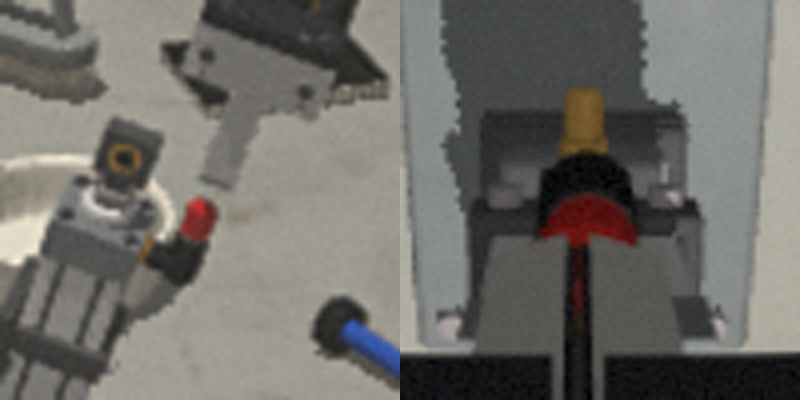

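```bash
python3 - <<'E'
from look import *
s=arm.read_state()
c=cal('side','3');w=cal('wrist','3')
t=s['tcp_pos']; Rc=R.from_euler('xyz',s['tcp_rot']).as_matrix()
print('tcp side',proj(c,t),proj(c,t-.019*Rc[:,1]),'wrist',proj(w,t,1),proj(w,t-.019*Rc[:,1],1))
P=np.array([.522,-.0246,.1937]); print(proj(c,P),proj(w,P,1))
# camera in tool frame
M=w['camera_from_world']; cc=-M[:3,:3].T@M[:3,3]; print(Rc.T@(cc-t), (M[:3,:3]@Rc).round(3))
W=cv2.imread("pics/wrist3.png"); S=cv2.imread("pics/side3.png")
print(redc(W,(280,160,350,240)),redc(S,(330,170,370,200)))
# finger tip in world: intersect side ray to finger tip with plane of wrist ray
tipS=(310+217/5,140+188/5); tipW=(270+(578-400)/4,160+237/4)
print(tipS,tipW,tri([ray(c,tipS),ray(w,tipW,1)]))
E
```

```text
tcp side [348.27219678 185.84346568] [350.47407392 180.08443908] wrist [315.48713088 217.98316115] [315.58124114 226.61857727]
[349.15320946 183.24427759] [316.65900303 222.25411235]
[-0.00075727 -0.21258737  0.06699911] [[ 1.     0.001 -0.   ]
 [ 0.     0.23   0.973]
 [ 0.001 -0.973  0.23 ]]
(array([316.81, 214.86]), array([ 25,  49,  24,  13, 200], dtype=int32)) (array([349.27777778, 183.55555556]), array([17, 10,  6,  8, 36], dtype=int32))
(353.4, 177.6) (314.5, 219.25) (array([ 0.51070279, -0.0229936 ,  0.21034056]), [np.float64(0.0016198827093848625), np.float64(0.0016198827093847604)])
```

```bash
python3 - <<'E'
from look import *
print(arm.grasp_offset,[a for a in dir(arm) if a[0]!='_'])
c=cal('side','2'); t=np.array([ 0.52247282,-0.02520458,0.19843661]);Rc=R.from_euler('xyz',[-1.83540284e+00,3.83047606e-04,1.27383308e+00]).as_matrix()
for sx in(0.038,-.038):
  for d in (0,-.026): print(sx,d,proj(c,t+sx*Rc[:,0]+d*Rc[:,1]))
look('4',['wrist','side','top'])
S=cv2.imread("pics/side4.png"); T=cv2.imread("pics/top4.png")
a=cv2.resize(S[120:220,310:410],(400,400),interpolation=cv2.INTER_CUBIC)
b=cv2.resize(T[170:270,270:370],(400,400),interpolation=cv2.INTER_CUBIC)
cv2.imwrite("pics/c4.png",np.hstack([a,b]))
E
```

```text
0.0188 ['IKError', 'close_job', 'get_calibration', 'grasp_offset', 'read_state', 'snapshot']
0.038 0 [346.16749522 188.83208618]
0.038 -0.026 [349.28947457 180.71671171]
-0.038 0 [351.77966487 174.66121499]
-0.038 -0.026 [354.8145103  166.77719579]
```

View pics/c4.png

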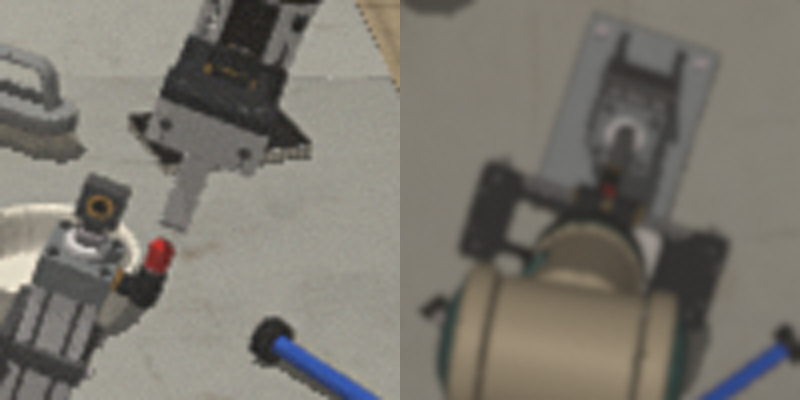

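View pics/wrist4.png

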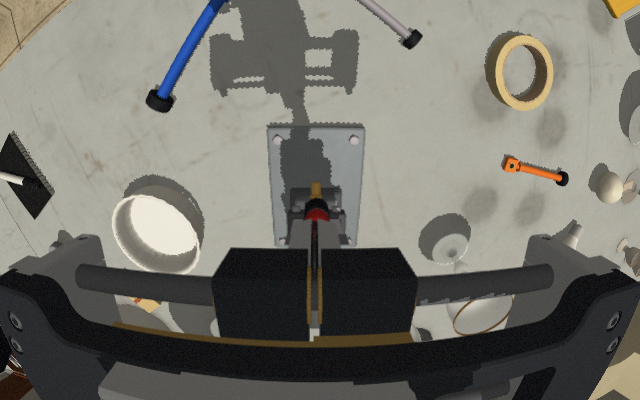

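Request:
{"api": "jog_arm", "payload": {"series": [[0,-3,0,0,0,0,-0.2],[0,0,0,0,0,0,-0.2],[0,0,0,0,0,0,-0.2],[0,0,0,0,0,0,-0.2],[0,0,0,0,0,0,-0.2]]}}

```text
t: 4.82
tcp_pos: [0.523, -0.0257, 0.1878]
tcp_rot: [-1.832, 0.001, 1.273]
contact_force: [0.3, 0.1, -0.0]
opening: 0.0304
```

Request:
{"api": "jog_arm", "payload": {"series": [[0,0,0,0,0,0,-0.2],[0,5,0,0,0,0,-0.2],[0,5,0,0,0,0,-0.2],[0,5,0,0,0,0,-0.2],[0,5,0,0,0,0,-0.2]]}}

```text
t: 5.23
tcp_pos: [0.5278, -0.0273, 0.1676]
tcp_rot: [-1.832, 0.001, 1.273]
contact_force: [-0.8, -0.5, -0.1]
opening: 0.0375
```

```bash
python3 - <<'E'
from look import *
s=arm.read_state(); print(s['tcp_pos'],s['tcp_rot'],s['contact_force'],s['opening'])
P=np.array([.522,-.0246,.1937])
print(delta(s,P-.008*zb))
look('5',['wrist','side'])
W=cv2.imread("pics/wrist5.png");S=cv2.imread("pics/side5.png")
a=cv2.resize(S[140:220,310:390],(400,400),interpolation=cv2.INTER_CUBIC)
b=cv2.resize(W[160:260,270:370],(400,400),interpolation=cv2.INTER_CUBIC)
cv2.imwrite("pics/c5.png",np.hstack([a,b]))
E
```

```text
[ 0.52781653 -0.02726779  0.16762389] [-1.83177717e+00  9.36508174e-04  1.27341022e+00] [-0.80095885 -0.53363411 -0.11628345] 0.03747849487789685
(array([  0.8, -18.8,  -0.6]), array([-0.05,  0.07, -0.04]))
```

View pics/c5.png

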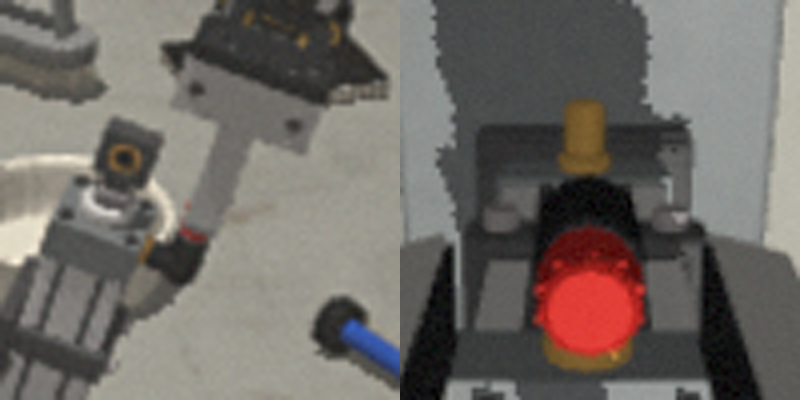

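Request:
{"api": "jog_arm", "payload": {"series": [[0,3,0,0,0,0,-0.2],[0,3,0,0,0,0,-0.4],[0,0,0,0,0,0,-0.6],[0,0,0,0,0,0,-0.7],[0,0,0,0,0,0,-1]]}}

```text
t: 5.75
tcp_pos: [0.5297, -0.0273, 0.1629]
tcp_rot: [-1.833, -0.0, 1.273]
contact_force: [0.6, 0.3, -0.3]
opening: 0.0153
```

Request:
{"api": "jog_arm", "payload": {"series": [[0,0,0,0,0,0,-1],[0,0,0,0,0,0,-1],[0,0,0,0,0,0,-1],[0,0,0,0,0,0,-1],[0,0,0,0,0,0,-1]]}}

```text
t: 6.17
tcp_pos: [0.5296, -0.0274, 0.1629]
tcp_rot: [-1.833, 0.0, 1.274]
contact_force: [0.2, 2.5, -0.3]
opening: 0.0155
```

```bash
python3 - <<'E'
from look import *
s=arm.read_state(); print(s['tcp_pos'],s['tcp_rot'],s['contact_force'],s['opening'])
P=np.array([.522,-.0246,.1937])
print(delta(s,P-.008*zb))
look('6',['wrist','side'])
W=cv2.imread("pics/wrist6.png");S=cv2.imread("pics/side6.png")
a=cv2.resize(S[140:220,310:390],(400,400),interpolation=cv2.INTER_CUBIC)
b=cv2.resize(W[160:260,270:370],(400,400),interpolation=cv2.INTER_CUBIC)
cv2.imwrite("pics/c6.png",np.hstack([a,b]))
E
```

```text
[ 0.52964457 -0.02735374  0.16285333] [-1.83285332e+00  1.13123613e-04  1.27350308e+00] [ 0.20474802  2.45022357 -0.28059109] 0.015519578044399731
(array([  0.4, -23.9,  -0.2]), array([0.01, 0.07, 0.01]))
```

View pics/c6.png

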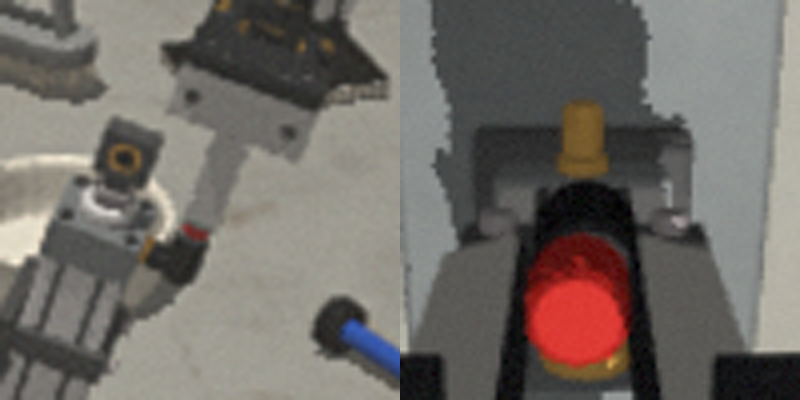

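Request:
{"api": "jog_arm", "payload": {"series": [[0,-8,0,0,0,0,-1],[0,-10,0,0,0,0,-1],[0,-20,0,0,0,0,-1],[0,-30,0,0,0,0,-1],[0,-20,0,0,0,0,-1]]}}

```text
t: 6.68
tcp_pos: [0.5073, -0.0218, 0.2507]
tcp_rot: [-1.835, 0.003, 1.273]
contact_force: [0.4, 0.5, -0.1]
opening: 0.0154
```

```bash
python3 - <<'E'
from look import *
s=arm.read_state(); print(s['t'],s['tcp_pos'],s['tcp_rot'],s['contact_force'],s['opening'])
D=np.array([.576,-.290,.038])
print(delta(s,D-.032*zb))
look('7',['wrist','side'])
W=cv2.imread("pics/wrist7.png");S=cv2.imread("pics/side7.png")
a=cv2.resize(S[120:220,310:410],(400,400),interpolation=cv2.INTER_CUBIC)
b=cv2.resize(W[160:260,270:370],(400,400),interpolation=cv2.INTER_CUBIC)
cv2.imwrite("pics/c7.png",np.hstack([a,b]))
E
```

```text
6.6833 [ 0.50729797 -0.02182451  0.25066719] [-1.83462413  0.00251638  1.27329997] [ 0.35686253  0.48773539 -0.07177041] 0.015388417337513477
(array([-235.7,  275.5,  -83.6]), array([ 0.12,  0.09, -0.13]))
```

View pics/c7.png

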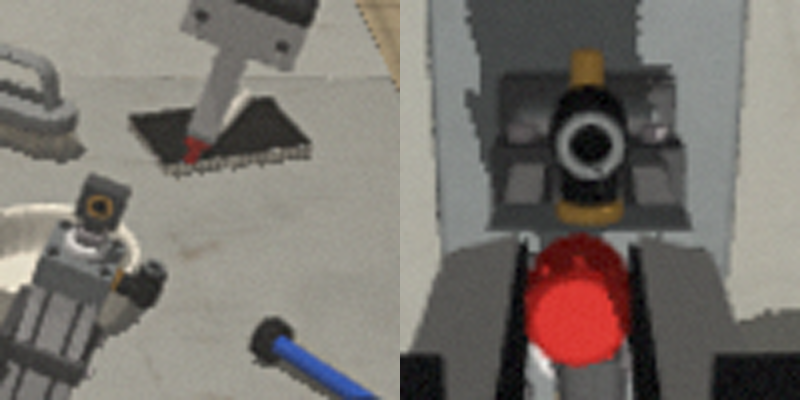

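Request:
{"api": "jog_arm", "payload": {"series": [[-38,0,0,0,0,0,-1],[-38,0,-10,0,0,0,-1],[-38,0,-10,0,0,0,-1],[-38,0,-10,0,0,0,-1],[-38,0,-10,0,0,0,-1]]}}

```text
t: 7.2
tcp_pos: [0.4875, -0.2157, 0.2577]
tcp_rot: [-1.831, 0.002, 1.274]
contact_force: [0.9, 0.6, 0.7]
opening: 0.0151
```

Request:
{"api": "jog_arm", "payload": {"series": [[-30,10,-24,0,0,0,-1],[-12,30,-20,0,0,0,-1],[0,40,0,0,0,0,-1],[0,40,0,0,0,0,-1],[0,20,0,0,0,0,-1]]}}

```text
t: 7.62
tcp_pos: [0.549, -0.2767, 0.1282]
tcp_rot: [-1.824, -0.001, 1.273]
contact_force: [-0.6, 1.0, 0.1]
opening: 0.0152
```

```bash
python3 - <<'E'
from look import *
s=arm.read_state(); print(s['t'],s['tcp_pos'],s['tcp_rot'],s['contact_force'],s['opening'])
D=np.array([.576,-.290,.038])
print(delta(s,D-.032*zb))
look('8',['wrist','side'])
E
```

```text
7.6167 [ 0.54900188 -0.27665229  0.12822046] [-1.82353568e+00 -8.57718945e-04  1.27264542e+00] [-0.64131428  1.04515446  0.05657504] 0.015183023365049527
(array([ -4.9, 126.8,  -6.5]), array([-0.52,  0.  ,  0.05]))
```

View pics/wrist8.png

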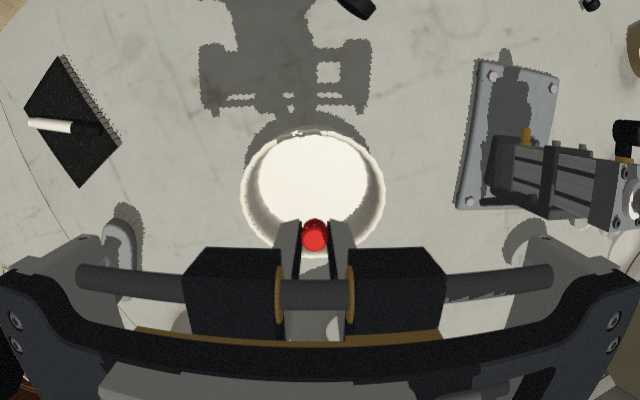

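View pics/side8.png

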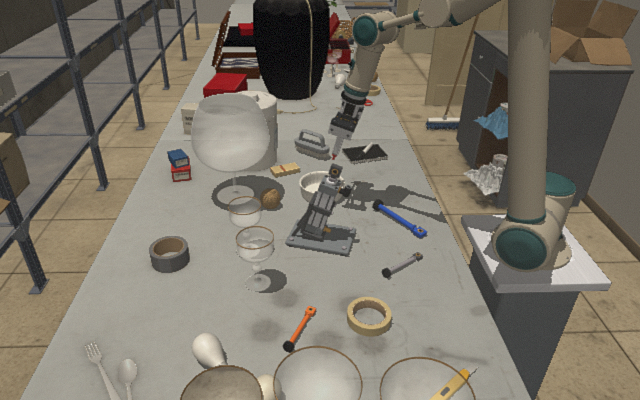

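Request:
{"api": "jog_arm", "payload": {"series": [[-3,30,-4,0,0,0,-1],[0,30,-2,0,0,0,-1],[0,30,0,0,0,0,-1],[0,15,0,0,0,0,-1],[0,8,0,0,0,0,-1]]}}

```text
t: 8.13
tcp_pos: [0.584, -0.2904, 0.0257]
tcp_rot: [-1.831, 0.001, 1.274]
contact_force: [0.0, 0.4, -0.6]
opening: 0.0154
```

```bash
python3 - <<'E'
from look import *
s=arm.read_state(); print(s['t'],s['tcp_pos'],s['tcp_rot'],s['contact_force'],s['opening'])
D=np.array([.576,-.290,.038])
print(delta(s,D-.032*zb))
look('9',['wrist','top'])
W=cv2.imread("pics/wrist9.png");S=cv2.imread("pics/top9.png")
a=cv2.resize(S[150:260,330:440],(400,400),interpolation=cv2.INTER_CUBIC)
b=cv2.resize(W[100:300,210:410],(400,400),interpolation=cv2.INTER_CUBIC)
cv2.imwrite("pics/c9.png",np.hstack([a,b]))
E
```

```text
8.1333 [ 0.58401837 -0.2903518   0.02569864] [-1.83051334e+00  8.49350169e-04  1.27405940e+00] [ 0.00701482  0.35948018 -0.62284744] 0.015402253800704695
(array([-2. , 18.1,  4.3]), array([-0.12,  0.11, -0.02]))
```

View pics/c9.png

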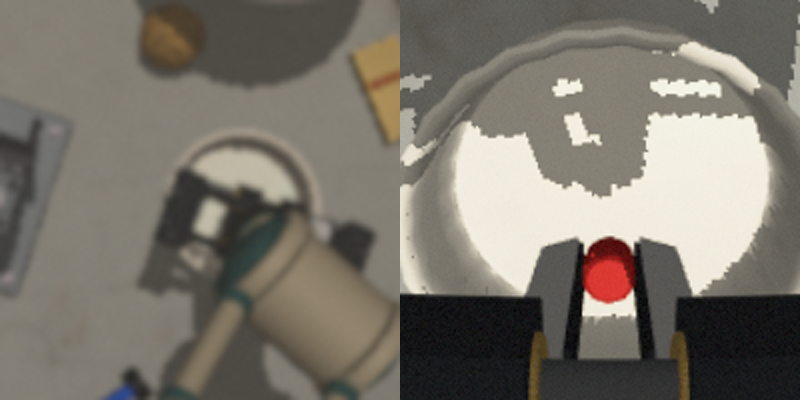

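Request:
{"api": "jog_arm", "payload": {"series": [[0,6,2,0,0,0,-1],[0,5,2,0,0,0,-1],[0,4,0,0,0,0,-1],[0,0,0,0,0,0,-1],[0,0,0,0,0,0,-1]]}}

```text
t: 8.65
tcp_pos: [0.5845, -0.2906, 0.0116]
tcp_rot: [-1.833, 0.001, 1.273]
contact_force: [-0.7, -0.2, 0.3]
opening: 0.0154
```

Request:
{"api": "jog_arm", "payload": {"series": [[0,0,0,0,0,0,-0.3],[0,0,0,0,0,0,-0.3],[0,0,0,0,0,0,-0.3],[0,0,0,0,0,0,-0.3],[0,0,0,0,0,0,-0.3]]}}

```text
t: 9.07
tcp_pos: [0.5845, -0.2905, 0.0114]
tcp_rot: [-1.833, 0.001, 1.273]
contact_force: [-0.1, 0.1, -0.4]
opening: 0.0328
```

Request:
{"api": "jog_arm", "payload": {"series": [[0,-20,0,0,0,0,-0.3],[0,-30,0,0,0,0,-0.3],[0,-40,0,0,0,0,-0.3],[0,-40,0,0,0,0,-0.3],[0,-40,0,0,0,0,-0.3]]}}

```text
t: 9.48
tcp_pos: [0.5416, -0.277, 0.1769]
tcp_rot: [-1.832, 0.001, 1.274]
contact_force: [1.4, -0.5, -0.4]
opening: 0.0328
```

```bash
python3 - <<'E'
from look import *
s=arm.read_state(); print(s['t'],s['tcp_pos'],s['tcp_rot'],s['contact_force'],s['opening'])
look('10',['wrist','side'])
E
```

```text
9.4833 [ 0.54164985 -0.27701363  0.17685643] [-1.83175973e+00  6.35237677e-04  1.27350295e+00] [ 1.43857032 -0.47335388 -0.40907889] 0.03277723288293159
```

View pics/wrist10.png

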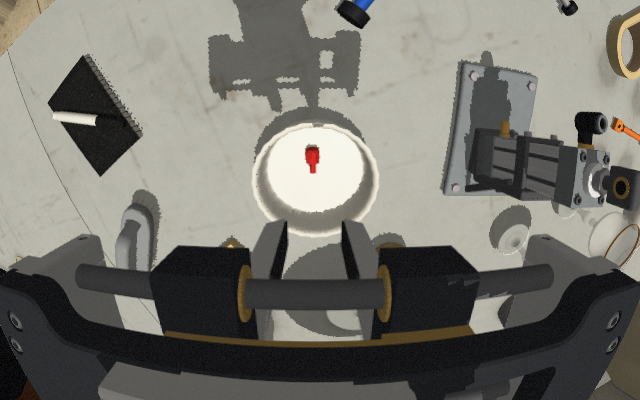

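```bash
python3 - <<'E'
from look import *
s=arm.read_state()
P=np.array([.522,-.0246,.1937]); E=P+.048*xc+.021*zb; print(E)
print(delta(s,E+.058*zb))
E
```

```text
[ 0.56111988 -0.03663485  0.22640776]
(array([ 236.7, -115.6,   41.5]), array([ 0.77,  0.13, -0.3 ]))
```

Request:
{"api": "jog_arm", "payload": {"series": [[0,-40,0,0,0,0,-0.3],[0,-40,0,0,0,0,0],[0,-35,15,0,0,0,0.2],[30,-10,15,0,0,0,0.2],[38,0,10,0,0,0,0.2]]}}

```text
t: 10.0
tcp_pos: [0.4946, -0.1938, 0.2889]
tcp_rot: [-1.838, 0.003, 1.268]
contact_force: [0.3, 0.6, -0.2]
opening: 0.055
```

Request:
{"api": "jog_arm", "payload": {"series": [[40,0,0,0,0,0,0.2],[40,0,0,0,0,0,0.2],[40,0,0,0,0,0,0.2],[35,0,0,0,0,0,0.2],[13,0,0,0,0,0,0.2]]}}

```text
t: 10.42
tcp_pos: [0.5443, -0.0264, 0.2847]
tcp_rot: [-1.831, -0.001, 1.278]
contact_force: [-0.1, 0.2, 0.8]
opening: 0.0565
```

Request:
{"api": "jog_arm", "payload": {"series": [[0,0,0,0,0,0,0.2],[0,0,0,0,0,0,0.2],[0,0,0,0,0,0,0.2],[0,0,0,0,0,0,0.2],[0,0,0,0,0,0,0.2]]}}

```text
t: 10.83
tcp_pos: [0.5435, -0.0323, 0.2855]
tcp_rot: [-1.832, 0.001, 1.271]
contact_force: [0.1, -0.8, -0.4]
opening: 0.0566
```

```bash
python3 - <<'E'
from look import *
s=arm.read_state(); print(s['t'],s['tcp_pos'],s['tcp_rot'],s['contact_force'],s['opening'])
P=np.array([.522,-.0246,.1937]); E=P+.048*xc+.021*zb; print(E)
print(delta(s,E+.058*zb))
look('11',['wrist','side'])
c=cal('wrist','11'); print(proj(c,E,1),proj(c,E+.015*zb,1), proj(cal('side','11'),E))
W=cv2.imread("pics/wrist11.png");S=cv2.imread("pics/side11.png")
cv2.imwrite("pics/s11c.png",cv2.resize(S[120:220,290:390],(600,600),interpolation=cv2.INTER_CUBIC))
cv2.imwrite("pics/w11c.png",cv2.resize(W[150:290,240:390],(640,597),interpolation=cv2.INTER_CUBIC))
E
```

```text
10.8333 [ 0.54350621 -0.03229113  0.28552939] [-1.83232257e+00  1.16048485e-03  1.27142399e+00] [ 0.07879744 -0.8278489  -0.42736431] 0.05658697748479481
[ 0.56111988 -0.03663485  0.22640776]
(array([ 1. ,  3.8, -2.2]), array([-0.02, -0.03, -0.08]))
[316.51530401 200.02848576] [316.60457584 204.25921805] [334.36747242 170.22730238]
```

View pics/s11c.png

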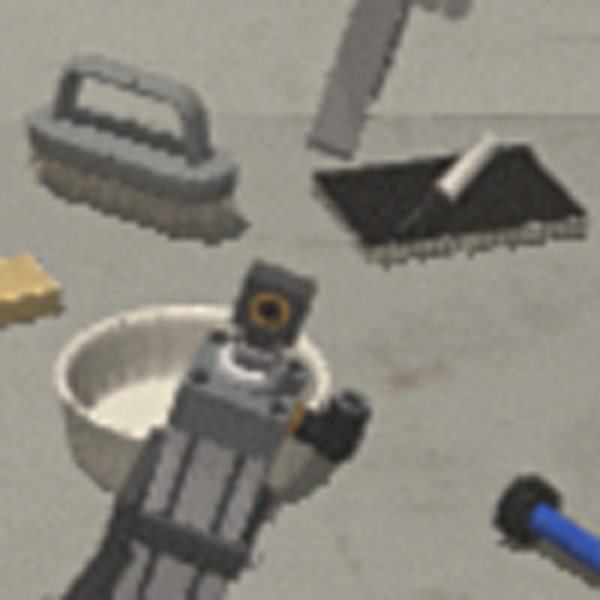

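View pics/w11c.png

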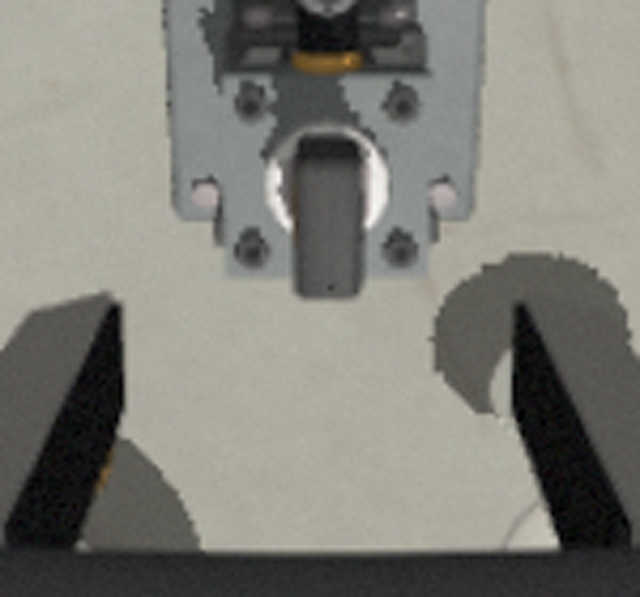

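Request:
{"api": "jog_arm", "payload": {"series": [[1.5,20,-1.5,0,0,0,0.2],[0,25,0,0,0,0,0.2],[0,25,0,0,0,0,0.1],[0,18,0,0,0,0,0],[0,0,0,0,0,0,-0.2]]}}

```text
t: 11.35
tcp_pos: [0.5649, -0.0372, 0.1967]
tcp_rot: [-1.825, 0.002, 1.272]
contact_force: [-0.9, 0.1, -0.3]
opening: 0.0438
```

Request:
{"api": "jog_arm", "payload": {"series": [[0,0,0,0,0,0,-0.4],[0,0,0,0,0,0,-0.4],[0,0,0,0,0,0,-0.4],[0,0,0,0,0,0,-0.4],[0,0,0,0,0,0,-0.4]]}}

```text
t: 11.77
tcp_pos: [0.5679, -0.0367, 0.2024]
tcp_rot: [-1.835, 0.001, 1.273]
contact_force: [0.0, -0.1, -0.1]
opening: 0.028
```

```bash
cat > l2.py <<'E'
from look import *
import sys
tag=sys.argv[1]
s=arm.read_state(); print(s['t'],s['tcp_pos'].round(4),s['tcp_rot'].round(4),s['contact_force'].round(2),s['ft_torque'].round(2),s['opening'])
P=np.array([.522,-.0246,.1937]); E=P+.048*xc+.021*zb
print(delta(s,E-.042*zb))
look(tag,['wrist','side'])
W=cv2.imread(f"pics/wrist{tag}.png");S=cv2.imread(f"pics/side{tag}.png")
a=cv2.resize(S[120:210,300:390],(400,400),interpolation=cv2.INTER_CUBIC)
b=cv2.resize(W[150:270,255:375],(400,400),interpolation=cv2.INTER_CUBIC)
cv2.imwrite(f"pics/c{tag}.png",np.hstack([a,b]))
E
python3 l2.py 12
```

```text
11.7667 [ 0.5679 -0.0367  0.2024] [-1.8347e+00  5.0000e-04  1.2735e+00] [ 0.05 -0.09 -0.1 ] [ 0.05  0.16 -0.  ] 0.027968328065882432
(array([-1.9, 17.1,  0.1]), array([ 0.12,  0.07, -0.01]))
```

View pics/c12.png

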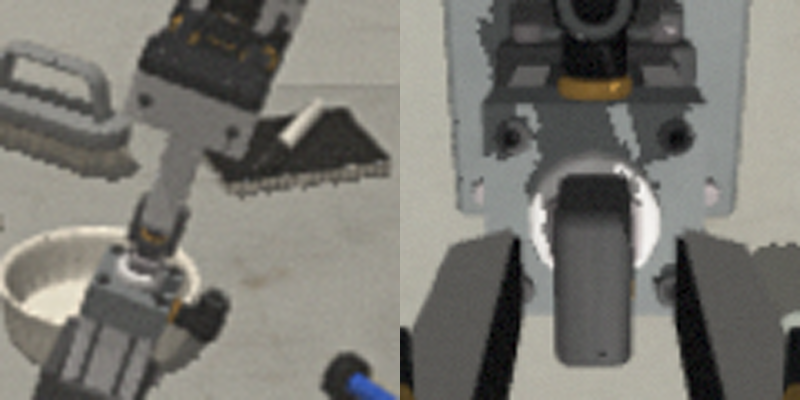

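Request:
{"api": "jog_arm", "payload": {"series": [[-1.5,5,0,0,0,0,-0.4],[0,5,0,0,0,0,-0.4],[0,4,0,0,0,0,-0.4],[0,0,0,0,0,0,-0.4],[0,0,0,0,0,0,-0.4]], "grip_force": 6}}

```text
t: 12.28
tcp_pos: [0.5701, -0.0392, 0.1868]
tcp_rot: [-1.831, 0.001, 1.273]
contact_force: [-0.4, -1.2, -0.3]
opening: 0.0286
```

```bash
python3 l2.py 13
```

```text
12.2833 [ 0.5701 -0.0392  0.1868] [-1.8312e+00  1.0000e-03  1.2734e+00] [-0.37 -1.15 -0.31] [0.03 0.11 0.  ] 0.02856199893225577
(array([-0.2,  1.3, -1.3]), array([-0.08,  0.07, -0.04]))
```

View pics/c13.png

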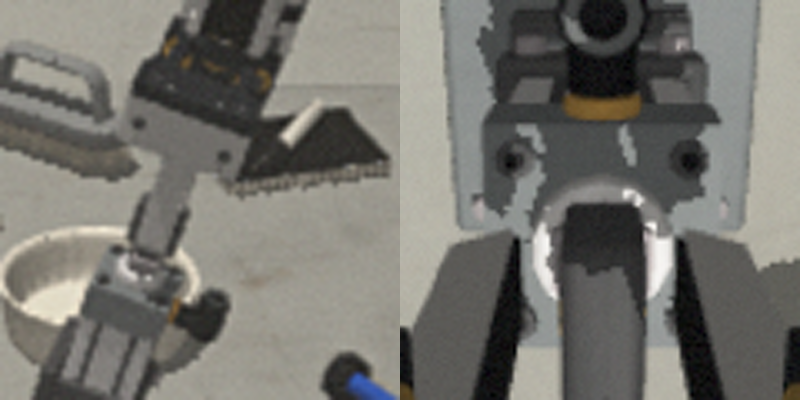

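Request:
{"api": "jog_arm", "payload": {"series": [[0.3,0,0,0,0,0,-0.55],[0,0,0,0,0,0,-0.62],[0,0,0,0,0,0,-0.7],[0,0,0,0,0,0,-0.75],[0,0,0,0,0,0,-1]]}}

```text
t: 12.8
tcp_pos: [0.5706, -0.0387, 0.1877]
tcp_rot: [-1.833, 0.0, 1.273]
contact_force: [-0.4, 0.7, 0.3]
opening: 0.0139
```

Request:
{"api": "jog_arm", "payload": {"series": [[0,0,0,0,0,0,-1],[0,0,0,0,0,0,-1],[0,0,0,0,0,0,-1],[0,0,0,0,0,0,-1],[0,0,0,0,0,0,-1]]}}

```text
t: 13.22
tcp_pos: [0.5706, -0.0388, 0.1877]
tcp_rot: [-1.833, 0.001, 1.273]
contact_force: [-0.6, 1.2, 1.5]
opening: 0.0135
```

```bash
python3 l2.py 14; python3 -c "
from g import *; from plant import arm
s=arm.read_state(); print(Rt.T@s['contact_force'], s['opening'])"
```

```text
13.2167 [ 0.5706 -0.0388  0.1877] [-1.8329e+00  6.0000e-04  1.2735e+00] [-0.57  1.23  1.5 ] [0.22 0.02 0.02] 0.013530354874738058
(array([-0.7,  2.1, -0.6]), array([ 0.01,  0.07, -0.02]))
[ 1.3068817  -1.51784399 -0.14514566] 0.013775317493576807
```

View pics/c14.png

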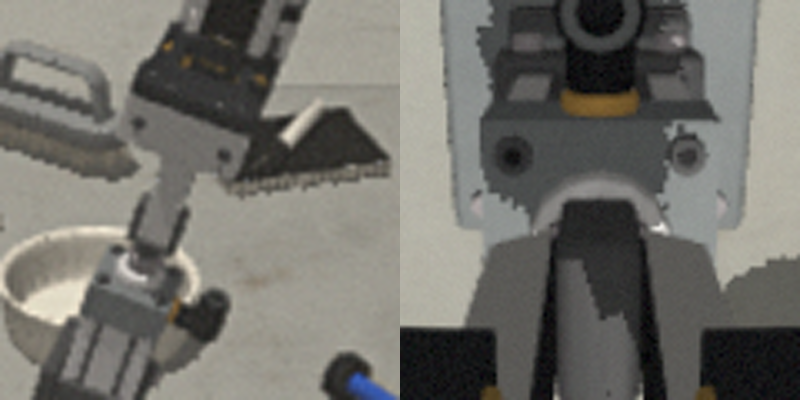

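Request:
{"api": "jog_arm", "payload": {"series": [[0,0,0,0,0,0,-1],[0,0,0,0,0,0,-1],[0,0,0,0,0,0,-1],[0,-0.5,0,0,0,0,-1],[0,-0.5,0,0,0,0,-1]], "grip_force": 35}}

```text
t: 13.73
tcp_pos: [0.5705, -0.0388, 0.1878]
tcp_rot: [-1.832, 0.001, 1.274]
contact_force: [3.6, 0.1, -6.3]
opening: 0.014
```

Request:
{"api": "jog_arm", "payload": {"series": [[0,-1,0,0,0,0,-1],[0,-1,0,0,0,0,-1],[0,-1,0,0,0,0,-1],[0,-1,0,0,0,0,-1],[0,-1,0,0,0,0,-1]]}}

```text
t: 14.15
tcp_pos: [0.569, -0.0384, 0.1932]
tcp_rot: [-1.832, 0.001, 1.273]
contact_force: [4.9, 0.6, -5.4]
opening: 0.0136
```

```bash
cat > f.py <<'E'
from g import *; from plant import arm
s=arm.read_state(); print('t',s['t'],'F tool',(Rt.T@s['contact_force']).round(2),'M tool',(Rt.T@s['ft_torque']).round(2), s['opening'])
P0=np.array([0.5706,-0.0388,0.1877]); d=Rt.T@(s['tcp_pos']-P0)*1000; print('from grip mm',d.round(2),delta(s,P0)[1])
E
python3 f.py
```

```text
t 14.15 F tool [ 1.99  6.4  -2.98] M tool [-0.39 -0.05 -0.43] 0.013639261872703303
from grip mm [-0.1  -5.71  0.19] [-0.02  0.07 -0.03]
```

Request:
{"api": "jog_arm", "payload": {"series": [[0.1,-2,-0.1,0,0,0,-1],[0.1,-2,-0.1,0,0,0,-1],[0.1,-2,-0.1,0,0,0,-1],[0,-2,0,0,0,0,-1],[0,-2,0,0,0,0,-1]]}}

```text
t: 14.57
tcp_pos: [0.5665, -0.0375, 0.2032]
tcp_rot: [-1.832, 0.001, 1.273]
contact_force: [2.5, 1.2, -6.1]
opening: 0.0134
```

```bash
python3 f.py; python3 l2.py 15
```

```text
t 14.5667 F tool [ 1.91  6.43 -0.34] M tool [-0.22 -0.03 -0.18] 0.013415534165249963
from grip mm [-1.000e-02 -1.612e+01  1.700e-01] [-0.03  0.08 -0.05]
14.5667 [ 0.5665 -0.0375  0.2032] [-1.8320e+00  1.2000e-03  1.2735e+00] [ 2.46  1.24 -6.12] [ 0.09 -0.26  0.07] 0.013415534165249963
(array([-0.7, 18.2, -0.8]), array([-0.03,  0.08, -0.05]))
```

View pics/c15.png

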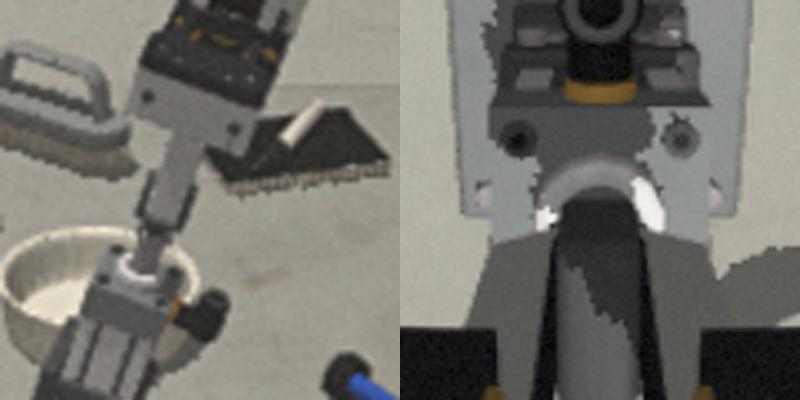

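Request:
{"api": "jog_arm", "payload": {"series": [[0.1,-2,-0.1,0,0,0,-1],[0.1,-2,-0.1,0,0,0,-1],[0,-2,0,0,0,0,-1],[0,-2,0,0,0,0,-1],[0,-2,0,0,0,0,-1]]}}

```text
t: 15.08
tcp_pos: [0.5641, -0.0366, 0.2128]
tcp_rot: [-1.832, 0.001, 1.273]
contact_force: [1.1, -0.6, -5.4]
opening: 0.0136
```

```bash
python3 f.py
```

```text
t 15.0833 F tool [-0.26  5.51  0.17] M tool [ 0.1   0.04 -0.06] 0.013619565388424253
from grip mm [  0.17 -25.97   0.11] [-0.06  0.08 -0.05]
```

Request:
{"api": "jog_arm", "payload": {"series": [[0,-2,0,0,0,0,-1],[0,-2,0,0,0,0,-1],[0,-2,0,0,0,0,-1],[0,-2,0,0,0,0,-1],[0,-2,0,0,0,0,-1]]}}

```text
t: 15.5
tcp_pos: [0.5618, -0.0357, 0.2225]
tcp_rot: [-1.832, 0.001, 1.273]
contact_force: [0.4, -0.6, -5.1]
opening: 0.0142
```

```bash
python3 f.py
```

```text
t 15.5 F tool [-0.45  5.11  0.77] M tool [ 0.24 -0.03  0.03] 0.014201290009976662
from grip mm [  0.34 -35.99   0.04] [-0.05  0.08 -0.04]
```

Request:
{"api": "jog_arm", "payload": {"series": [[0,-2,0,0,0,0,-1],[0,-2,0,0,0,0,-1],[0,-2,0,0,0,0,-1],[0,-2,0,0,0,0,-1],[0,-2,0,0,0,0,-1]]}}

```text
t: 15.92
tcp_pos: [0.5594, -0.0349, 0.2322]
tcp_rot: [-1.832, 0.001, 1.274]
contact_force: [0.2, -0.2, -5.0]
opening: 0.0134
```

Request:
{"api": "jog_arm", "payload": {"series": [[0,-2,0,0,0,0,-1],[0,-1,0,0,0,0,-1],[0,-0.7,0,0,0,0,-1],[0,0,0,0,0,0,-1],[0,0,0,0,0,0,-1]]}}

```text
t: 16.33
tcp_pos: [0.5587, -0.0347, 0.2356]
tcp_rot: [-1.832, 0.001, 1.273]
contact_force: [-0.4, 0.0, -4.4]
opening: 0.0139
```

Request:
{"api": "jog_arm", "payload": {"series": [[0,0,0,0,0,0,-1],[0,0,0,0,0,0,-1],[0,0,0,0,0,0,-1],[0,0,0,0,0,0,-1],[0,0,0,0,0,0,-1]]}}

```text
t: 16.75
tcp_pos: [0.5588, -0.0347, 0.2356]
tcp_rot: [-1.832, 0.001, 1.273]
contact_force: [0.6, 0.5, -5.6]
opening: 0.0138
```

```bash
python3 f.py; python3 l2.py 16; python3 - <<'E'
from look import *
look('16t',['top'])
W=cv2.imread("pics/wrist16.png"); cv2.imwrite("pics/w16d.png",W)
E
```

```text
t 16.75 F tool [0.65 5.51 1.03] M tool [ 0.49 -0.03 -0.  ] 0.01383641269413317
from grip mm [  0.39 -49.53  -0.32] [-0.01  0.08 -0.03]
16.75 [ 0.5588 -0.0347  0.2356] [-1.8324e+00  9.0000e-04  1.2735e+00] [ 0.6   0.49 -5.59] [0.14 0.47 0.03] 0.01383641269413317
(array([-1.1, 51.6, -0.3]), array([-0.01,  0.08, -0.03]))
```

View pics/c16.png

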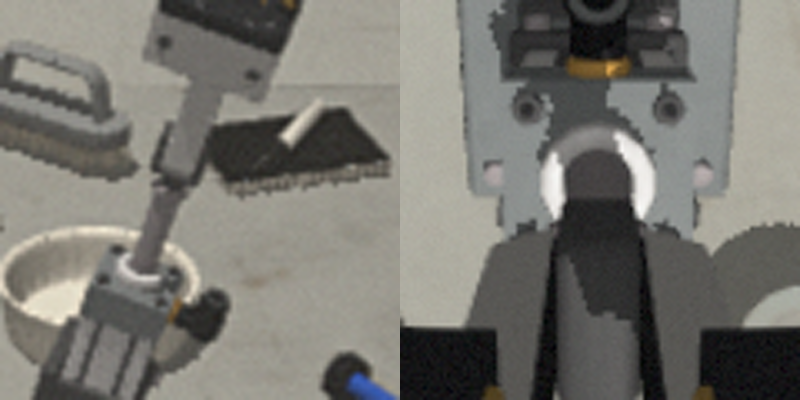

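View pics/w16d.png

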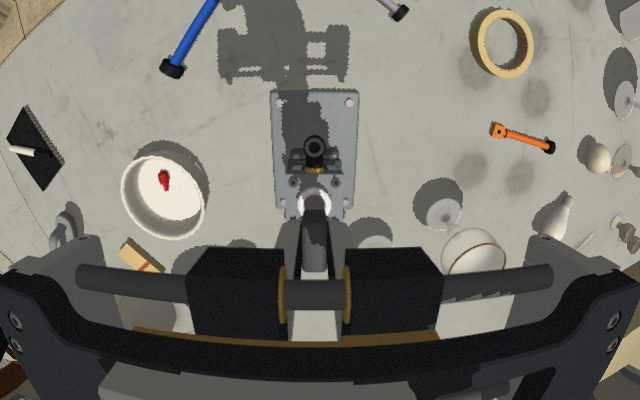

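View pics/top16t.png

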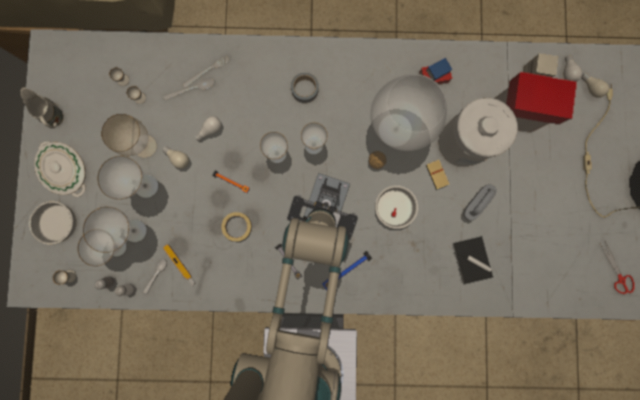

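Request:
{"api": "jog_arm", "payload": {"series": [[0,0,0,0,0,0,-1],[0,0,0,0,0,0,-1],[0,0,0,0,0,0,-1],[0,0,0,0,0,0,-1],[0,0,0,0,0,0,-1]]}}

```text
t: 17.32
tcp_pos: [0.5588, -0.0348, 0.2357]
tcp_rot: [-1.833, 0.001, 1.273]
contact_force: [0.2, 0.3, -5.5]
opening: 0.0139
```

```bash
for i in 1 2 3 4 5 6; do python3 f.py; python3 -c "
from plant import arm
arm.snapshot('top')"; done
```

```text
t 17.3167 F tool [0.29 5.33 1.33] M tool [ 0.46 -0.03  0.01] 0.013942386926399729
from grip mm [  0.36 -49.58  -0.38] [-0.    0.07 -0.03]
t 17.3667 F tool [0.4  4.47 1.6 ] M tool [ 0.45 -0.02  0.04] 0.013724456934120268
from grip mm [  0.4  -49.56  -0.37] [-0.    0.07 -0.03]
t 17.4167 F tool [0.35 4.23 1.54] M tool [ 0.41 -0.01 -0.01] 0.01378358707471391
from grip mm [  0.39 -49.55  -0.34] [-0.01  0.08 -0.03]
t 17.4667 F tool [-0.3   4.53  0.97] M tool [0.45 0.03 0.01] 0.013706397259889433
from grip mm [  0.38 -49.54  -0.35] [-0.01  0.08 -0.03]
t 17.5167 F tool [0.45 5.16 1.45] M tool [ 0.44 -0.    0.06] 0.013934414082198397
from grip mm [  0.37 -49.57  -0.35] [-0.    0.08 -0.03]
t 17.5667 F tool [0.43 5.33 1.36] M tool [ 0.49  0.03 -0.04] 0.01350543246599834
from grip mm [  0.39 -49.56  -0.37] [-0.    0.08 -0.03]
```

```bash
python3 -c "
from plant import arm
print(arm.close_job())"
```

```text
the job is handed in; nothing more can be done
None
```

I pulled the plug, laid it in the white dish and let it go. I then gripped the rod eye with 35 N and drew the rod about 49.5 mm along the leaning bore at about 24 mm/s. I handed the job in at about 17.6 s while still holding it; no verdict was reported.

**Last checks:**
- **Plug:** the wrist and top pictures show it lying in the dish. I estimated it at about 20 mm from the centre before going to the rod.
- **Rod pressing on the bore:** the force on the tool averaged about 0.3, 4.8 and 1.4 N along the tool's x, y and z. That matches the weight of a rod of about 0.5 kg on a 15° lean, so the neck and bore carry almost no net load. A couple inside the bore would not show in these forces. I put the remaining 0.45 N m moment down to the rod's weight acting far from the sensor.
- **Alignment and stillness:** tool tilt was within 0.1° of the bore direction I took (15° lean, yaw from the base plate). The arm stood still apart from measurement noise.
- **Draw distance:** this comes from the arm's own travel, which assumes no slip in the grip. A rough check from the side picture gave about 48 mm.
- **Other objects:** the tape, the string and both glasses look where they were in the last pictures. I did not measure them.

**What went wrong or disagreed:** my first closing on the plug caught nothing. In the pictures the fingertips sit about 25 mm short of the reported TCP along the tool axis. I went by the pictures from then on, and both grasps held.

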